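# Set the sprung pointer over the dark mould and hold it out

### The arm

A 7-joint arm with a two-finger parallel gripper is mounted at the origin on a cart in front of the work surface, level with it; the furniture and walls round the work are solid. World frame = base frame: x ahead of the robot, y to its left, z up, the work surface at z = 0. Lengths are in mm, angles in rad, forces in N, time in s.
With the tool pointing down it reaches from about 400 to 850 mm from the base axis. Payload 4.4 kg.
Tool frame: the origin (TCP) lies between the finger pads; the fingertips stand ahead of it and the grasp point (between the pads) lies 11 mm behind it (r.finger_overhang is the z of the fingertips in the tool frame, in mm); z points along the fingers, y is the line along which they close (so a half turn about z gives the same grasp; the last joint's range is limited). The gripper opens to 94 mm and grips with 3 to 60 N. Pads are 16 mm wide; open, the fingers measure 119 mm over their backs; the gripper's body (75 mm by 177 mm) begins 78 mm behind the grasp point.
Start: joints at [-1.17, 0.628, 0.038, 1.517, -0.027, 0.996, -0.02], TCP at [292.499, 580.484, 213.478] pointing down, gripper open.
Joint ranges: [-3.06, 3.06], [-0.37, 2.12], [-1.25, 1.32], [0.18, 2.47], [-1.1, 4.24], [0.23, 1.98], [-2.94, 2.94]. Speed limits (rad/s): [2.57, 2.57, 3.14, 3.14, 3.14, 3.14, 3.14].

### API

Orientations are given as a 3x3 rotation matrix whose columns are the frame's x, y, z axes.
In Python, from rig import status, cams, order, r gives the robot as it stands.
- The arm moves only by the tool play_rows, never from a script. Its argument "steps" is a list of rows, each a list of 3 entries, a list of its own where there are three numbers: the turn, a rotation vector about the tool's x, y, z in degrees, then the shift along the tool's x, y, z in cm, then the opening in per cent of the stroke, from 0 (shut) to 100 (fully open). A call has 1 to 20 rows; each row shifts and turns the commanded pose from where the row before left it, along the tool's axes as they then stand; what a row does not reach is not made up. A row lasts 1/8 s, in which the tool goes at most 62.5 mm and 10.7 degrees, less where a joint would pass 70% of its speed; a pose out of reach is approached as far as the arm can. A call with a gripper value outside its range is refused whole. The fingers move at their own pace and stop on an object; the grip force is fixed at half the most. Time passes only in rows, so rows that do not move let the fingers close. It gives the time, the measured TCP pose, the force, the opening and the grip force at its end, in the units of the state.
- status.get_obs(): the state, without advancing time (a new reading comes with each control period).
- cams.snapshot(name): name is "scene" or "top" or "wrist"; returns a dict with "color" (420x560x3 uint8, blue, green, red), "camera_matrix" (3x3 intrinsics, pixels), "view" (4x4, takes a point from world to camera coordinates); the wrist camera has in their place "mount" (4x4, takes a point from camera to tool coordinates, whose origin is the TCP and whose axes are the flange's). Camera axes: x right, y down, z forward; pixel columns grow to the right and rows downward; lengths in mm; the calibration is good to about 2 mm. The wrist camera is an equidistant fisheye: a pixel r from the principal point sees the ray r / f radians off the axis. A picture is of the moment at which its call begins: read the wrist's pose just before it. There is no depth.
- order.job_done(): hands the job in; it is judged then, once.
The state is a dict: "time": time; "joints": joint angles; "joint_velocities": joint speeds; "joint_efforts": joint torques, N m; "tool_pos": TCP position; "tcp_rot": TCP orientation; "ft_force": force on the tool from outside, world axes, zero at the start; "moment": the same for the moment, N m; "finger_gap": opening from 0.0 (shut) to 1.0 (fully open); "finger_force": force on a finger pad.
Only numpy, scipy, OpenCV 4.12 (cv2) and the standard library are available. Lean on these libraries where they do the work, as an engineer would, in place of code of your own. Each camera call takes 0.05 s, during which the arm holds its last target. There are 200 camera calls.

### The job

Use the mould gauge to show me the middle of the dark mould. With the pointer rod still in, slide its carriage along under the blue roof strip until the red needle is in line with the middle of the dark two-coloured mould; then pull the orange handle straight out against the spring until the rod's red band has just come fully out of the sleeve (60 mm of pull), so that the needle stands over that mould, and finish holding it there with the gripper still on the handle. Leave the moulds and the talc pot where they are.

Things in the scene. Friction and masses are not known exactly. Their poses are not given: they have to be found in the camera images.
- gauge: Fixed mould gauge on the bench: aluminium plate, 244 (x) x 390 (y) x 12 mm, from 154 mm in front (-x) to 90 mm behind its origin, which is at bench height. x points away from the robot's side, y left along the rail, z up; turned by up to 0.18 rad. In front a lipped lane along y (middle at x = -100 mm) with three moulds; behind, the rail and carriage (x = 66 mm) under the roof.
- carriage (a joint): Slide of the carriage along the rail, m: 0 at the left stop, where sleeve, rod and needle are at y = +150 mm of the gauge; grows as the carriage goes right (gauge -y), up to 0.30. Friction about 3 N; it stays where it is left. Moved by way of the handle.
- rod (a joint): How far the rod is pulled out of its sleeve, m: 0 sprung home, grows toward the robot's side (gauge -x), end stop 0.085. The spring pulls back 2 N at 0 and 9 N at 0.060 (110 N/m); let go, the rod snaps home. At 0.060 the 4 mm wide red band on the rod has just come fully out of the sleeve mouth; thin black rings come out at 0.020 and 0.040.
- handle: Orange grip block on the rod's end, 32 mm long (gauge x), 18 mm wide (gauge y), 28 mm high, with a black disc 32 mm across and 5 mm thick at its front end, from which the red needle hangs. Its origin is not on it but at bench height below, 22 mm behind the block's middle; use handle_centre. Axes as the gauge's.
- handle_centre (a point): Middle of the orange grip block, 90 mm above the bench. Grasp it from above across its 18 mm width (fingers closing along gauge y). With the rod home it is 22 mm in front of the sleeve mouth; nothing higher than 40 mm is beside or below it but the sleeve (22 mm across) behind it.
- needle_tip (a point): Tip of the red needle, 52 mm above the bench, 18.5 mm in front of the middle of the grip block and on the rod's centre line; it clears the moulds by 12 mm or more.
- roof (a point): Middle of the top of the fixed blue roof strip over the rail, 46 (gauge x) x 386 (gauge y) x 6 mm, top 122 mm above the bench, on a grey post at each end; its front edge is 40 mm behind the sleeve mouth, clear of the handle.
- sleeve_mouth (a point): Front end (brass collar, 22 mm across) of the sleeve on the carriage, on the rod's axis, 90 mm above the bench.
- dark_mould_centre (a point): Centre of the dark mould (dark pink upper half, cream lower half), 86 (gauge x) x 66 (gauge y) x 24 mm, loose, lying on the plate in any of the three places of the lane. Its axes lie as the gauge's within 0.03 rad.
- pink_mould_a_centre (a point): Centre of an all-pink mould, 80 x 57 x 23 mm, loose in the lane; leave it alone.
- pink_mould_b_centre (a point): Centre of another all-pink mould, 74 x 48 x 28 mm, loose in the lane; leave it alone.
- pot_centre (a point): Centre of the white talc pot, 71 mm across, 45 mm high, loose on the bench to the right; leave it alone.
There are look-alikes about, which are no part of the job. What is shaped like the part that bears dark_mould_centre but yellow is not meant.

How it is judged (in metres and radians):
On the way:
1. the needle is in line with the middle of the dark mould (within 9 mm along the rail) while the rod is still in (pulled less than 15 mm) (y of needle_tip in the frame of dark_mould_centre between -0.009 and 0.009 m and value of joint rod below 0.015 m), for 0.2 s.
At the end, for the whole second after the job is handed in: the fingers hold the handle (over 2 N of contact), the rod is out 60 mm within 4.5 mm, and the needle is over the dark mould, within 9 mm of its middle along the rail (y of needle_tip in the frame of dark_mould_centre between -0.009 and 0.009 m and value of joint rod between 0.0555 and 0.0645 m and contact force between the fingers and handle above 2 N); the arm keeps its last pose, push and grip.
It fails at once if the dark mould is moved (distance of dark_mould_centre from where it was at the start of the episode above 0.012 m).
It fails at once if a pink mould is moved (distance of pink_mould_a_centre from where it was at the start of the episode above 0.012 m).
It fails at once if a pink mould is moved (distance of pink_mould_b_centre from where it was at the start of the episode above 0.012 m).
It fails at once if the talc pot is moved (distance of pot_centre from where it was at the start of the episode above 0.02 m).
It also fails if it takes over 45 s, if anything falls off the work surface, if the arm or the gripper's body presses on something with over 40 N, if the wrist force passes 120 N, or if a joint passes its speed limit or range.

## Working session

There is one attempt and no reset: what is moved stays moved. The work goes in short steps, Python scripts to look and compute and a tool call to move; the robot and the scene stay as the last step left them, time stands still between calls to the robot, and variables do not carry over. Pictures are saved under pics/ and viewed, at most 10 in all, crops included, and the job is handed in when it is done.

Besides the shell and the picture viewer there is one more tool, called as name(argument=value, ...) on one line, values as JSON. play_rows: Moves the arm, as the interface text tells. Its arguments: {"type":"object","properties":{"steps":{"type":"array"}},"required":["steps"]}

```bash
mkdir -p pics; python3 - <<'E'
from rig import status,cams,order,r
import cv2,numpy as np,pickle
o=status.get_obs();print(o)
print(r.finger_overhang)
d={}
for n in("scene","top"):
    s=cams.snapshot(n);d[n]=s;cv2.imwrite(f"pics/{n}0.png",s["color"]);print(n,s["camera_matrix"],s["view"])
pickle.dump(d,open("d0.pkl","wb"))
E
```

```text
{'time': 0.0, 'joints': array([-1.16980911,  0.62932325,  0.03845576,  1.51832836, -0.02697366,
        0.99630129, -0.01999008]), 'joint_velocities': array([ 0.00054378, -0.00194412,  0.00022805,  0.00019118, -0.00036397,
        0.00136606, -0.00038502]), 'joint_efforts': array([ 6.27242534e-04, -5.49710977e+01,  1.14380389e+00, -1.86631697e+01,
       -5.21336845e-02,  2.37507757e-02,  1.69098471e-04]), 'tool_pos': array([292.21530197, 579.90164297, 212.58188291]), 'tcp_rot': array([[-8.93025020e-01,  4.50006336e-01, -7.81656962e-04],
       [ 4.50007011e-01,  8.93023464e-01, -1.66784439e-03],
       [-5.25025340e-05, -1.84117788e-03, -9.99998304e-01]]), 'ft_force': array([ 1.00846594, -0.58457197, -0.28147021]), 'moment': array([-0.01442445, -0.10139885, -0.00218829]), 'finger_force': 0.0, 'finger_gap': 0.999984028073268}
8.0
scene [[500.29295229   0.         278.8568077 ]
 [  0.         500.29295229 203.818424  ]
 [  0.           0.           1.        ]] [[ 5.94750754e-01 -8.03839097e-01 -1.06886072e-02 -4.01995275e+02]
 [-6.18465204e-01 -4.49019811e-01 -6.44889138e-01  3.79184110e+02]
 [ 5.13587706e-01  3.90158833e-01 -7.64201382e-01  1.03128702e+03]
 [ 0.00000000e+00  0.00000000e+00  0.00000000e+00  1.00000000e+00]]
top [[443.84509726   0.         267.32951671]
 [  0.         443.84509726 202.6843878 ]
 [  0.           0.           1.        ]] [[-2.91310033e-02 -9.99529626e-01  9.58709198e-03 -6.61431389e+01]
 [-9.81062832e-01  2.67528052e-02 -1.91833278e-01  5.90381527e+02]
 [ 1.91486563e-01 -1.49938355e-02 -9.81380701e-01  1.04464575e+03]
 [ 0.00000000e+00  0.00000000e+00  0.00000000e+00  1.00000000e+00]]
```

View pics/top0.png

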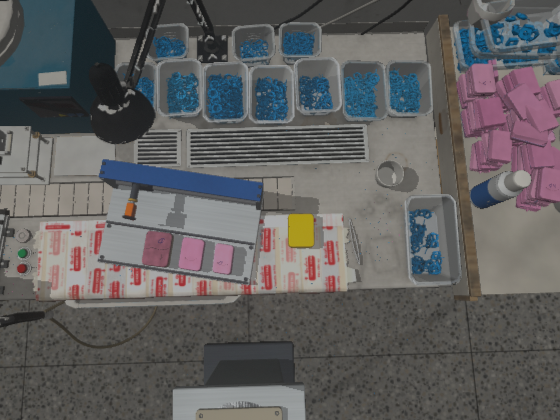

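View pics/scene0.png

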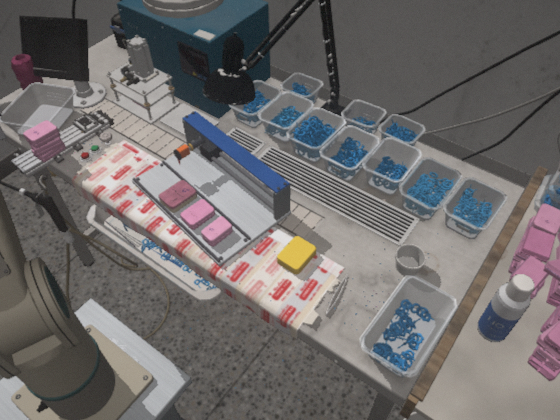

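The top view shows the blue roof from (101,170) to (262,190), the orange handle at (130,205), and the moulds at (157,247), (192,252) and (224,258). Three things could be the dark mould:
- **Dark pink block (157,247):** fits, as it is dark and lies in the lane.
- **All-pink blocks (192,252) and (224,258):** not meant.
- **Yellow block (300,230):** the look-alike, lying outside the lane.

```bash
cat > h.py <<'E'
import numpy as np,cv2
def ray(s,uv,z):
    K,V=s["camera_matrix"],s["view"];R,t=V[:3,:3],V[:3,3]
    c=-R.T@t;d=R.T@np.linalg.inv(K)@np.array([uv[0],uv[1],1.]);return c+d*(z-c[2])/d[2]
def blob(m):
    c=max(cv2.findContours(m,cv2.RETR_EXTERNAL,cv2.CHAIN_APPROX_NONE)[0],key=cv2.contourArea);return c
def rect(s,c,z):
    p=np.array([ray(s,q,z)[:2] for q in c[:,0]],np.float32);return cv2.minAreaRect(p)
E
python3 - <<'E'
import pickle,cv2,numpy as np
from h import *
d=pickle.load(open("d0.pkl","rb"))
for n,boxes in dict(top=dict(roof=(90,155,275,215),handle=(118,185,142,224),dark=(138,222,176,272)),scene=dict(roof=(175,105,300,225),handle=(170,140,195,162),dark=(155,175,197,212))).items():
    s=d[n];hsv=cv2.cvtColor(s["color"],cv2.COLOR_BGR2HSV)
    rng=dict(roof=((105,120,40),(125,255,255),122),handle=((5,150,120),(18,255,255),104),dark=((150,50,50),(180,255,165),36))
    for k,b in boxes.items():
        m=cv2.inRange(hsv,rng[k][0],rng[k][1]);q=np.zeros_like(m);q[b[1]:b[3],b[0]:b[2]]=m[b[1]:b[3],b[0]:b[2]]
        c=blob(q);print(n,k,cv2.boundingRect(c),cv2.contourArea(c),[np.round(x,1) for x in rect(s,c,rng[k][2])])
t=d["top"]["color"][155:285,90:280]
cv2.imwrite("pics/c0.png",cv2.resize(t,None,fx=4.2,fy=4.2,interpolation=cv2.INTER_CUBIC))
E
```

```text
top roof (99, 160, 163, 41) 2692.5 [array([636.9, 121.2]), array([383.5,  44.5]), np.float64(79.7)]
top handle (125, 203, 9, 13) 64.5 [array([573.1, 245.6]), array([15.1, 29.7]), np.float64(77.9)]
top dark (142, 231, 30, 36) 831.0 [array([484.6, 194. ]), array([65.3, 84.5]), np.float64(81.3)]
scene roof (184, 112, 105, 80) 1569.5 [array([633.5, 117.2]), array([379.8,  45. ]), np.float64(79.9)]
scene handle (177, 145, 11, 7) 26.5 [array([571. , 242.5]), array([13.4, 27. ]), np.float64(74.6)]
scene dark (159, 180, 37, 29) 534.0 [array([481.1, 189.8]), array([67.5, 85.9]), np.float64(80.6)]
```

View pics/c0.png

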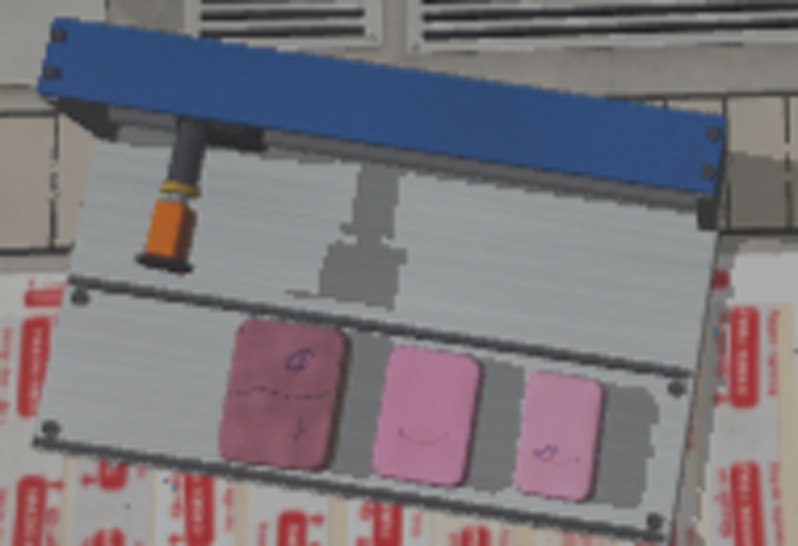

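The crop confirms it: the dark two-tone mould is at the left of the row, at full-frame (157,247), and the two all-pink ones are to its right. The sizes fit (roof 383x44, mould 85x65, handle 30x15), and so do the gauge offsets (84.5 mm from handle to roof). Gauge yaw is about -10.3°. Next I turn and move to a point over the handle.

play_rows(steps=[[[0, 0, -8.2], [0, 0, 0], 100], [[0, 0, -8.2], [0, 0, 0], 100], [[0, 0, 0], [-1.8, -1.4, 0], 100], [[0, 0, 0], [-3.4, -2.8, 0], 100], [[0, 0, 0], [-3.4, -2.8, 0], 100], [[0, 0, 0], [-3.4, -2.8, 0], 100], [[0, 0, 0], [-3.4, -2.8, 0], 100], [[0, 0, 0], [-3.4, -2.8, 0], 100], [[0, 0, 0], [-3.4, -2.8, 0], 100], [[0, 0, 0], [-3.4, -2.8, 0], 100], [[0, 0, 0], [-3.4, -2.8, 0], 100], [[0, 0, 0], [-3.4, -2.8, 0], 100], [[0, 0, 0], [-1.2, -1.4, 0], 100], [[0, 0, 0], [0, 0, 2], 100], [[0, 0, 0], [0, 0, 2], 100], [[0, 0, 0], [0, 0, 0], 100], [[0, 0, 0], [0, 0, 0], 100]])

```text
time: 2.22
tool_pos: [572.7, 245.1, 174.1]
tcp_rot: [[-0.984, 0.18, 0.0], [0.18, 0.984, 0.0], [-0.0, 0.001, -1.0]]
ft_force: [-0.0, -0.2, -0.1]
finger_gap: 0.998
finger_force: 0.0
```

```bash
python3 - <<'E'
from rig import status,cams
import cv2,numpy as np,pickle
o=status.get_obs();s=cams.snapshot("wrist");pickle.dump((o,s),open("w1.pkl","wb"))
print(o["tool_pos"],o["tcp_rot"],o["ft_force"],s["mount"],s["camera_matrix"])
cv2.imwrite("pics/w1.png",s["color"])
E
```

```text
[572.68884653 245.10333205 174.10242318] [[-9.83723926e-01  1.79686023e-01  4.12451990e-04]
 [ 1.79686216e-01  9.83723855e-01  4.90974001e-04]
 [-3.17517696e-04  5.57094809e-04 -9.99999794e-01]] [-0.02600009 -0.24390512 -0.08685202] [[-3.55353091e-04 -9.60392646e-01 -2.78650031e-01  7.99216077e+01]
 [ 9.99999768e-01 -5.03157273e-04  4.58910902e-04  6.80699460e-01]
 [-5.80939445e-04 -2.78649803e-01  9.60392602e-01 -1.71897694e+02]
 [ 0.00000000e+00  0.00000000e+00  0.00000000e+00  1.00000000e+00]] [[325.1922621    0.         282.98709995]
 [  0.         325.1922621  212.07575157]
 [  0.           0.           1.        ]]
```

View pics/w1.png

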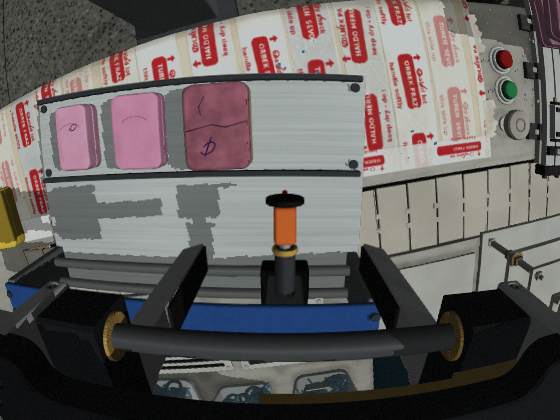

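The wrist view shows the handle at (285,225) between the open fingers. The dark mould is at (217,126), and the sleeve and roof lie behind. I'll measure handle and mould from this view.

```bash
cat >> h.py <<'E'
def wray(o,s,uv,z):
    K,M=s["camera_matrix"],s["mount"];x=(uv[0]-K[0,2])/K[0,0];y=(uv[1]-K[1,2])/K[1,1];a=np.hypot(x,y)+1e-12
    dc=np.array([x/a*np.sin(a),y/a*np.sin(a),np.cos(a)]);R=np.array(o["tcp_rot"])
    d=R@M[:3,:3]@dc;c=np.array(o["tool_pos"])+R@M[:3,3];return c+d*(z-c[2])/d[2]
def wmeas(o,s):
    hsv=cv2.cvtColor(s["color"],cv2.COLOR_BGR2HSV);out={}
    for k,lo,hi,z in(("handle",(5,150,110),(18,255,255),104),("dark",(150,50,40),(180,255,175),36)):
        m=cv2.inRange(hsv,lo,hi);m=cv2.morphologyEx(m,cv2.MORPH_OPEN,np.ones((3,3)))
        n=np.zeros_like(m);n[60:300,170:400]=m[60:300,170:400];c=blob(n)
        p=np.array([wray(o,s,q,z)[:2] for q in c[:,0]],np.float32)
        out[k]=cv2.minAreaRect(p);print(k,cv2.boundingRect(c),[np.round(x,2) for x in out[k]])
    return out
E
python3 - <<'E'
import pickle
from h import *
o,s=pickle.load(open("w1.pkl","rb"));w=wmeas(o,s)
R=o["tcp_rot"]
for k in w: print(k,"tool offset mm",R[:2,:2].T@(np.array(w[k][0])-o["tool_pos"][:2]))
E
```

```text
handle (275, 208, 21, 37) [array([575.07, 247.15]), array([15.97, 29.89]), np.float64(79.57)]
dark (182, 81, 69, 90) [array([487.04, 196.3 ]), array([64.99, 85.27]), np.float64(81.39)]
handle tool offset mm [-1.97867398  2.44464574]
dark tool offset mm [ 75.48211642 -63.39888026]
```

Two views agree: the slide is about 65–66 mm toward tool -y, and the handle is offset (-2, +2) mm. I'll descend and grip.

play_rows(steps=[[[0, 0, 0], [-0.2, 0.2, 1.5], 100], [[0, 0, 0], [0, 0, 2.5], 100], [[0, 0, 0], [0, 0, 2.5], 80], [[0, 0, 0], [0, 0, 1.7], 60], [[0, 0, 0], [0, 0, 1.0], 50], [[0, 0, 0], [0, 0, 0], 40], [[0, 0, 0], [0, 0, 0], 30], [[0, 0, 0], [0, 0, 0], 20], [[0, 0, 0], [0, 0, 0], 0], [[0, 0, 0], [0, 0, 0], 0], [[0, 0, 0], [0, 0, 0], 0], [[0, 0, 0], [0, 0, 0], 0]])

```text
time: 3.78
tool_pos: [575.2, 246.3, 81.8]
tcp_rot: [[-0.984, 0.18, 0.0], [0.18, 0.984, 0.0], [-0.0, 0.0, -1.0]]
ft_force: [0.3, -0.3, 3.4]
finger_gap: 0.189
finger_force: 30.0
```

The gripper is closed at 17.8 mm on the block, with 30 N. Now I slide the carriage 65 mm to the right.

play_rows(steps=[[[0, 0, 0], [0, -0.3, 0], 0], [[0, 0, 0], [0, -0.7, 0], 0], [[0, 0, 0], [0, -1.0, 0], 0], [[0, 0, 0], [0, -1.0, 0], 0], [[0, 0, 0], [0, -1.0, 0], 0], [[0, 0, 0], [0, -1.0, 0], 0], [[0, 0, 0], [0, -1.0, 0], 0], [[0, 0, 0], [0, -0.4, 0], 0], [[0, 0, 0], [0, -0.1, 0], 0], [[0, 0, 0], [0, 0, 0], 0], [[0, 0, 0], [0, 0, 0], 0], [[0, 0, 0], [0, 0, 0], 0]])

```text
time: 5.28
tool_pos: [563.4, 181.3, 81.7]
tcp_rot: [[-0.984, 0.18, 0.0], [0.18, 0.984, -0.001], [-0.0, -0.001, -1.0]]
ft_force: [0.5, 1.1, 6.0]
finger_gap: 0.19
finger_force: 30.0
```

```bash
python3 - <<'E'
from rig import status,cams
from h import *
import pickle
o=status.get_obs();s=cams.snapshot("wrist");pickle.dump((o,s),open("w2.pkl","wb"))
t=cams.snapshot("top");cv2.imwrite("pics/t2.png",cv2.resize(t["color"][155:285,90:280],None,fx=4,fy=4))
cv2.imwrite("pics/w2.png",s["color"])
print(o["tool_pos"],o["ft_force"],o["finger_force"])
hsv=cv2.cvtColor(s["color"],cv2.COLOR_BGR2HSV)
m=cv2.morphologyEx(cv2.inRange(hsv,(150,50,40),(180,255,175)),cv2.MORPH_OPEN,np.ones((3,3)));m[:, :170]=0;m[:,400:]=0
c=blob(m);p=np.array([wray(o,s,q,36)[:2] for q in c[:,0]],np.float32);rc=cv2.minAreaRect(p);print(cv2.boundingRect(c),rc)
print(o["tcp_rot"][:2,:2].T@(np.array(rc[0])-o["tool_pos"][:2]))
E
```

```text
[563.42058982 181.3334407   81.70880838] [0.52702598 1.07503674 6.03738779] 30.002579391002655
(233, 61, 99, 126) ((486.7988586425781, 195.80117797851562), (64.51821899414062, 84.82240295410156), 81.42987060546875)
[77.9744767   0.43124653]
```

View pics/w2.png

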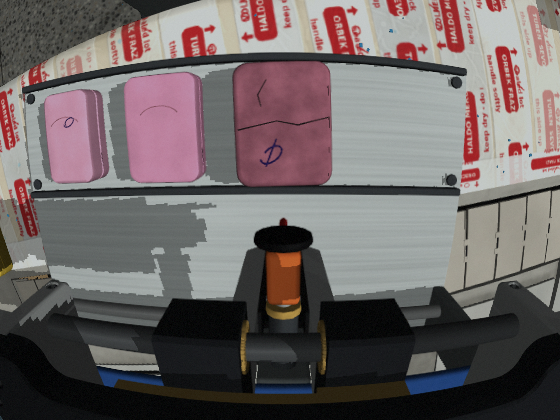

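The dark mould centre is 0.4 mm off the handle line (about 2 mm in the mould's own frame), and the rod is still home. The needle at (283,222) points to the mould, whose centre is at (282,124). Next I pull 60 mm straight out.

play_rows(steps=[[[0, 0, 0], [0.2, 0, 0], 0], [[0, 0, 0], [0.5, 0, 0], 0], [[0, 0, 0], [0.8, 0, 0], 0], [[0, 0, 0], [0.8, 0, 0], 0], [[0, 0, 0], [0.8, 0, 0], 0], [[0, 0, 0], [0.8, 0, 0], 0], [[0, 0, 0], [0.8, 0, 0], 0], [[0, 0, 0], [0.7, 0, 0], 0], [[0, 0, 0], [0.4, 0, 0], 0], [[0, 0, 0], [0.2, 0, 0], 0], [[0, 0, 0], [0, 0, 0], 0], [[0, 0, 0], [0, 0, 0], 0], [[0, 0, 0], [0, 0, 0], 0], [[0, 0, 0], [0, 0, 0], 0]])

```text
time: 7.12
tool_pos: [506.3, 191.7, 81.7]
tcp_rot: [[-0.984, 0.181, 0.004], [0.181, 0.984, -0.001], [-0.004, -0.0, -1.0]]
ft_force: [7.6, -3.0, 3.3]
finger_gap: 0.187
finger_force: 30.0
```

```bash
python3 - <<'E'
from rig import status,cams
from h import *
import pickle
o=status.get_obs();s=cams.snapshot("wrist");t=cams.snapshot("top");pickle.dump((o,s,t),open("w3.pkl","wb"))
a=cv2.resize(s["color"][180:380,190:390],None,fx=2,fy=2,interpolation=cv2.INTER_CUBIC);b=cv2.resize(t["color"][190:280,130:220],(400,400),interpolation=cv2.INTER_CUBIC)
cv2.imwrite("pics/w3.png",np.hstack([a,b]))
R=o["tcp_rot"];print(o["tool_pos"],o["ft_force"],o["finger_force"],R[:2,:2].T@(o["tool_pos"][:2]-[563.42,181.33]))
hsv=cv2.cvtColor(s["color"],cv2.COLOR_BGR2HSV)
m=cv2.morphologyEx(cv2.inRange(hsv,(5,150,90),(18,255,255)),cv2.MORPH_OPEN,np.ones((3,3)));m[:,:220]=0;m[:,350:]=0
for f in("w2.pkl","w3.pkl"):
    q=pickle.load(open(f,"rb"))[1]["color"];h=cv2.cvtColor(q,cv2.COLOR_BGR2HSV);m=cv2.inRange(h,(5,150,90),(18,255,255));m[:,:220]=0;m[:,350:]=0;print(f,cv2.boundingRect(blob(m)))
E
```

```text
[506.26275543 191.7432339   81.65656572] [ 7.63566891 -3.00250557  3.32441964] 30.003605782985687 [58.097604  -0.0936393]
w2.pkl (267, 252, 34, 53)
w3.pkl (267, 252, 34, 53)
```

View pics/w3.png

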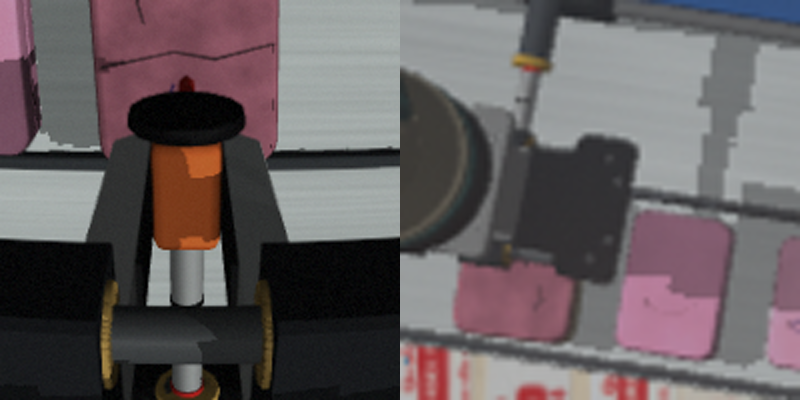

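There's no slip: the handle box sits at the same pixels between the fingers. The pull is 58.1 mm, and the red band is just emerging at the brass mouth (left crop, about (187,390)). I'll add 2 mm.

play_rows(steps=[[[0, 0, 0], [0.2, 0, 0], 0], [[0, 0, 0], [0, 0, 0], 0], [[0, 0, 0], [0, 0, 0], 0], [[0, 0, 0], [0, 0, 0], 0]])

```text
time: 7.72
tool_pos: [504.4, 192.1, 81.7]
tcp_rot: [[-0.984, 0.181, 0.004], [0.181, 0.984, -0.001], [-0.004, -0.0, -1.0]]
ft_force: [8.1, -2.1, 1.1]
finger_gap: 0.188
finger_force: 30.0
```

```bash
python3 - <<'E'
from rig import status,cams
from h import *
o=status.get_obs();s=cams.snapshot("wrist")
cv2.imwrite("pics/w4.png",cv2.resize(s["color"][310:400,235:335],None,fx=5,fy=5,interpolation=cv2.INTER_CUBIC))
R=o["tcp_rot"];print(o["tool_pos"],o["finger_force"],R[:2,:2].T@(o["tool_pos"][:2]-[563.42,181.33]))
hsv=cv2.cvtColor(s["color"],cv2.COLOR_BGR2HSV);m=cv2.inRange(hsv,(5,150,90),(18,255,255));m[:,:220]=0;m[:,350:]=0;print(cv2.boundingRect(blob(m)))
E
```

```text
[504.39311346 192.12162524  81.68330135] 30.003772974014282 [ 6.00047957e+01 -5.66954244e-02]
(267, 252, 34, 53)
```

View pics/w4.png

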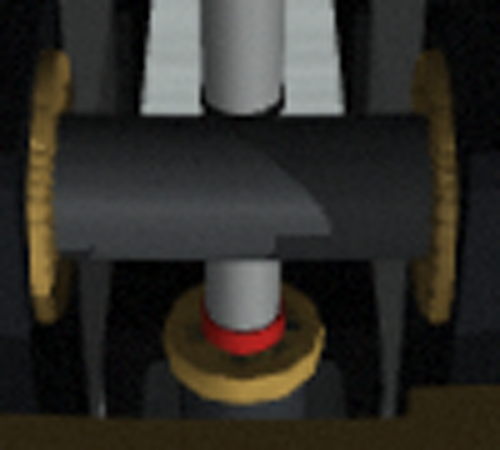

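The red band (crop (243,335)) is now fully out at the brass mouth. The pull is 60.0 mm with a 30 N grip, so I'll hand it in.

```bash
python3 -c "
from rig import order
print(order.job_done())"
```

```text
the job is handed in; nothing more can be done
None
```

Handed in (no verdict was shown): the carriage is in line with the dark mould to about 2 mm, the rod is pulled out 60.0 mm with its red band just clear of the sleeve, and the gripper is still holding the handle at 30 N.

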